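# Lock the wing nut on the generator board

## Robot

A 6-joint arm with a two-finger parallel gripper is mounted at the origin on the work surface. World frame = base frame: x ahead of the robot, y to its left, z up, the work surface at z = 0. Lengths are in mm, angles in rad, forces in N, time in s.
With the tool pointing down it reaches from about 275 to 750 mm from the base axis. Payload 10.2 kg.
Tool frame: the origin (TCP) lies on the centre line of the jaws, within the pads' length; the fingertips stand 17 mm ahead of it and the grasp point (between the pads) lies 2 mm behind it; z points along the fingers, y is the line along which they close (so a half turn about z gives the same grasp; the last joint's range is limited). The gripper opens to 85 mm and grips with 20 to 120 N. Pads are 22 mm wide; open, the fingers measure 114 mm over their backs; the gripper's body (76 mm by 85 mm) begins 54 mm behind the grasp point. The pads swing forward as they close: fully open they stand 13 mm farther back than shut.
Start: joints at [-1.566, 0.313, 1.498, -0, 1.331, -0.223], TCP at [118.55, -511.446, 248.294] pointing down, gripper open.
Joint ranges: [-2.94, 2.94], [-0.97, 2.17], [0.19, 2.56], [-1.23, 4.37], [0.02, 3.11], [-2.88, 2.88]. Speed limits (rad/s): [2.39, 2.39, 3.01, 3.14, 3.14, 3.14].

## Interface

Orientations are given as a unit quaternion [w, x, y, z].
In Python, from rig import ctrl gives the robot as it stands. The module is installed in compiled form; this text tells all that it offers.
- The arm moves only by the shell command python3 -m jog 'ROWS' [FORCE]. ROWS is JSON, a list of rows, each an object with "delta_pos": the shift along the world's x, y, z in mm, a list of three; "angular": the turn, a rotation vector about the world's x, y, z in rad, a list of three; "fingers": the opening, from 0 (shut) to 1 (fully open). In form: [{"delta_pos": [tx, ty, tz], "angular": [rx, ry, rz], "fingers": fingers}, ...]. A call has 1 to 10 rows; each row is the pose to reach, as a shift and turn from the pose commanded when the call began; what a row does not reach only later rows make up. A row lasts 1/8 s, in which the tool goes at most 62.5 mm and 10.7 degrees, less where a joint would pass 70% of its speed; a pose out of reach is approached as far as the arm can. A call with a gripper value outside its range is refused whole. The fingers move at their own pace and stop on an object; FORCE is the grip in N (left out, the last holds). Time passes only in rows, so rows that repeat a pose let the fingers close. It gives the time, the measured TCP pose, the force, the opening and the grip force at its end, in the units of the state.
- ctrl.sense(): the state, without advancing time (a new reading comes with each control period).
- ctrl.capture(name): name is "side" or "top" or "wrist"; returns a dict with "pixels" (480x640x3 uint8, blue, green, red), "fx", "fy", "cx", "cy" (pixels), "dist" ([k1, k2, p1, p2, k3] as OpenCV has them; the pictures are not rectified), "R" (3x3) and "t" (3): a world point X has camera coordinates R X + t. Camera axes: x right, y down, z forward; pixel columns grow to the right and rows downward; lengths in mm; the calibration is good to about 2 mm. A picture is of the moment at which its call begins. There is no depth.
- ctrl.finish_job(): hands the job in; it is judged then, once.
The state is a dict: "time_s": time; "joints": joint angles; "dq": joint speeds; "tau": joint torques, N m; "eef_pos": TCP position; "ee_rot": TCP orientation; "force": force on the tool from outside, world axes, zero at the start; "wrist_torque": the same for the moment, N m; "grip_width": opening from 0.0 (shut) to 1.0 (fully open); "grip_force": force on a finger pad.
Only numpy, scipy, OpenCV 4.12 (cv2) and the standard library are available. Lean on these libraries where they do the work, as an engineer would, in place of code of your own. Each camera call takes 0.05 s, during which the arm holds its last target. There are 200 camera calls.

## Task

On the yellow demonstration board the little grey generator is strapped down by two upright threaded studs. On the one that carries a dark steel wing nut, the plain hex nut underneath is already tight: turn the wing nut clockwise (seen from above) down against it until it will go no farther, so that the two lock, and let go. Do not knock over the small black fan standing on the board.

Things in the scene. Friction and masses are not known exactly. Their poses are not given: they have to be found in the camera images.
- wing_grip (a point): Grip point of the wing nut on its stud, on the stud's axis. Dark steel: upright blade 56 mm long (x axis), 11 thick (y), 30 high with two rounded ears, over a round hub 20 mm across, 8 high. Below the point: 17 mm of blade, the hub, a gap, then the first hex nut, 21 mm across; above it 13 mm of ear; the stud ends 21 to 24 mm above it. It moves with the nut. Another wing nut lies loose on the table: not wanted.
- wing_nut (a joint): How far the wing nut is turned clockwise seen from above, rad. Starts between 0.15 and 0.7; at 1.20 it meets the thin nylon face on the first hex nut; at 1.40 it is locked at a hard stop. The coarse thread takes it down 1.9 mm per rad. Even friction of about 0.05 N m; it stays where it is left. One grasp and a turn of 0.7 to 1.25 rad does it.
- board: Fixed yellow board, 300 x 300 x 12 mm; origin at the centre of its underside, z up. The grey generator, 66 mm high from the table, lies along the board's x axis. The two studs stand 95 mm either side of it on the board's y axis; the wing nut is on either one, the other has two hex nuts. A low switch and battery holder are near the -x edge.
- fan_center (a point): The centre of the loose black fan, a frame 80 mm wide, 80 mm high and 25 mm thick, standing on edge on the board near the middle of its +x edge; x runs through its thickness, z up.
Mind the look-alikes: they are no part of the job. What is shaped like the part that bears fan_center but blue or pink is not meant.

How it is judged:
By the outcome, as a careful person would: the job done as asked, in the order asked, and still so for the second after the job is handed in, with the robot touching nothing.
It also fails if it takes over 32 s, if anything falls off the work surface, if the arm or the gripper's body presses on something with over 40 N, if the wrist force passes 120 N, or if a joint passes its speed limit or range.

## Working session

There is one attempt and no reset: what is moved stays moved. The work goes in short steps, Python scripts to look and compute and a shell command to move; the robot and the scene stay as the last step left them, time stands still between calls to the robot, and variables do not carry over. Pictures are saved under pics/ and viewed, at most 10 in all, crops included, and the job is handed in when it is done.

```bash
mkdir -p pics; cat > h.py <<'E'
import numpy as np, cv2
from rig import ctrl
def cap(n):
    c=ctrl.capture(n); c['K']=np.array([[c['fx'],0,c['cx']],[0,c['fy'],c['cy']],[0,0,1.]]); c['R']=np.array(c['R']);c['t']=np.array(c['t']);c['dist']=np.array(c['dist'],float);c['pixels']=np.array(c['pixels']);return c
def ray(c,uv):
    n=cv2.undistortPoints(np.array([[uv]],float),c['K'],c['dist'])[0,0]
    return -c['R'].T@c['t'], c['R'].T@np.array([n[0],n[1],1.])
def onz(c,uv,z):
    o,d=ray(c,uv); return o+d*(z-o[2])/d[2]
def proj(c,X):
    return cv2.projectPoints(np.array(X,float).reshape(-1,1,3),cv2.Rodrigues(c['R'])[0],c['t'],c['K'],c['dist'])[0][:,0]
def tri(c1,u1,c2,u2):
    o1,d1=ray(c1,u1);o2,d2=ray(c2,u2)
    s=np.linalg.lstsq(np.c_[d1,-d2],o2-o1,rcond=None)[0]
    a=o1+s[0]*d1;b=o2+s[1]*d2
    return (a+b)/2,np.linalg.norm(a-b)
E
python3 - <<'E'
from h import *
for n in('top','side'):
    c=cap(n); cv2.imwrite(f'pics/{n}0.png',c['pixels']); print(n,-c['R'].T@c['t'],c['fx'])
    h=cv2.cvtColor(c['pixels'],cv2.COLOR_BGR2HSV)
    m=cv2.inRange(h,(20,100,80),(35,255,255))
    cs=max(cv2.findContours(m,0,2)[0],key=cv2.contourArea)
    print(cv2.minAreaRect(cs), cv2.approxPolyDP(cs,8,True)[:,0].tolist())
print(ctrl.sense())
E
```

```text
top [453.40114953  55.96514487 833.34328771] 541.2950398757076
((411.49798583984375, 252.10488891601562), (193.92071533203125, 199.38592529296875), 79.01934814453125) [[480, 143], [419, 153], [411, 179], [366, 192], [361, 164], [297, 176], [333, 365], [362, 360], [341, 339], [358, 320], [381, 337], [370, 358], [527, 328]]
side [491.61526493 453.45398559 538.9956231 ] 467.73126263445243
((355.75189208984375, 224.7065887451172), (214.40614318847656, 138.34756469726562), 2.4895529747009277) [[274, 154], [285, 162], [286, 233], [268, 233], [264, 198], [246, 285], [458, 298], [456, 269], [432, 280], [416, 265], [431, 242], [451, 244], [454, 260], [448, 224], [409, 228], [407, 188], [441, 186], [437, 159], [358, 157], [364, 183], [392, 188], [392, 226], [409, 220], [371, 230], [364, 272], [345, 274], [334, 243], [342, 230], [314, 231], [287, 256], [281, 248], [315, 227], [343, 227], [322, 224], [323, 206], [305, 197], [345, 183], [353, 157]]
{'time_s': 0.1, 'joints': array([-1.56639663e+00,  3.13375936e-01,  1.49836490e+00,  1.46094067e-05,
        1.33104954e+00, -2.23402735e-01]), 'dq': array([ 1.27929170e-04, -2.10319697e-03, -2.32466859e-03, -7.53164611e-05,
       -9.69780943e-04, -1.36678107e-03]), 'tau': array([ 3.18871869e-03, -4.12901330e+01, -2.60139370e+01, -1.90036803e-04,
        3.02132750e-03, -1.63706471e-05]), 'eef_pos': array([ 118.55369093, -511.20972542,  247.80014861]), 'ee_rot': array([-5.94495465e-04,  9.93520286e-01,  1.13653346e-01,  7.24970819e-05]), 'force': array([0.11037491, 0.15190165, 0.09030774]), 'wrist_torque': array([ 0.00108762, -0.02415628,  0.00180894]), 'grip_force': 0.0, 'grip_width': 0.9994042253244854}
```

View pics/top0.png

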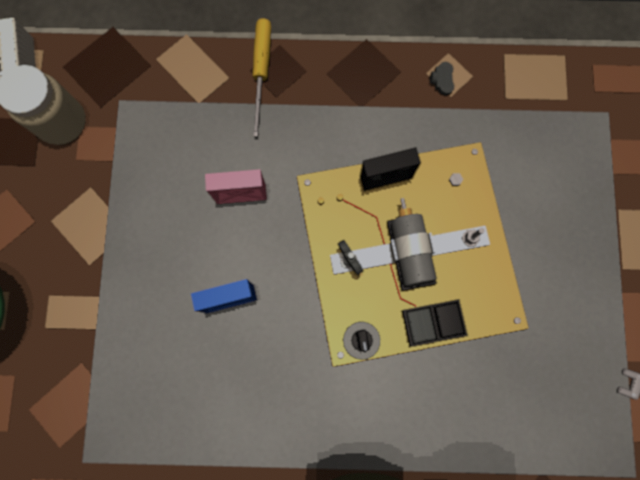

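View pics/side0.png

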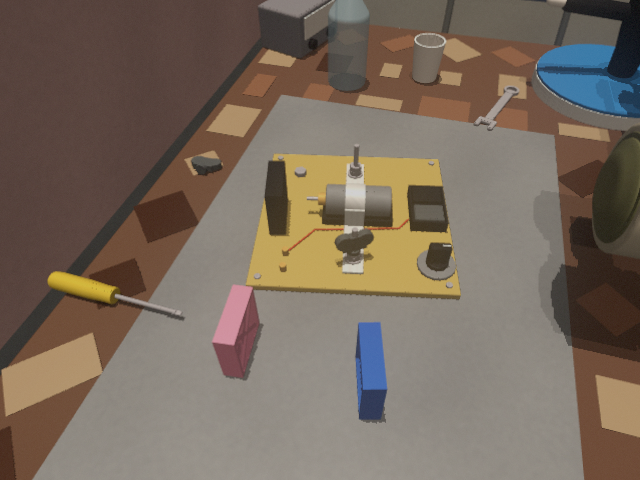

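Top view: the wing nut on a stud is at about (350,258), and the other stud with hex nuts is at (474,237). The loose look-alike lies at (444,78), off the board. The black fan is at (390,168), with the pink (236,186) and blue (223,296) look-alikes off the board. In the side view the wing nut is at (354,242). The one at (350,258) fits because it sits on the strap stud on the board's y axis. I'll confirm it in an enlarged crop and measure it.

```bash
python3 - <<'E'
from h import *
t=cap('top'); s=cap('side')
co=np.array([onz(t,u,12) for u in [(480,143),(297,176),(333,365),(527,328)]])
print(co.round(1), [np.linalg.norm(co[i]-co[i-1]).round() for i in range(4)])
cen=co.mean(0); ex=(co[0]+co[1]-co[2]-co[3]);ex/=np.linalg.norm(ex); ey=np.cross([0,0,1],ex)
print('cen',cen,'ex',ex,np.arctan2(ex[1],ex[0]))
for sg in(1,-1):
    for z in(12,50,80):
        P=cen+sg*95*ey;P[2]=z; print(sg,z,P.round(1),proj(t,[P]).round(),proj(s,[P]).round())
a=cv2.resize(t['pixels'][220:300,310:390],(400,400),interpolation=cv2.INTER_CUBIC)
b=cv2.resize(s['pixels'][210:290,315:395],(400,400),interpolation=cv2.INTER_CUBIC)
cv2.imwrite('pics/crop1.png',np.clip(np.hstack([a,b]).astype(float)*1.5,0,255).astype(np.uint8))
E
```

```text
[[ 767.2 -185.5   12. ]
 [ 705.3  104.4   12. ]
 [ 416.2   41.3   12. ]
 [ 477.5 -247.8   12. ]] [np.float64(296.0), np.float64(296.0), np.float64(296.0), np.float64(296.0)]
cen [591.54723667 -71.93352837  12.        ] ex [0.97733225 0.21171128 0.        ] 0.21332559967214773
1 12 [571.4  20.9  12. ] [[349. 261.]] [[353. 259.]]
1 50 [571.4  20.9  50. ] [[350. 258.]] [[354. 242.]]
1 80 [571.4  20.9  80. ] [[351. 255.]] [[355. 227.]]
-1 12 [ 611.7 -164.8   12. ] [[469. 239.]] [[355. 175.]]
-1 50 [ 611.7 -164.8   50. ] [[476. 234.]] [[356. 157.]]
-1 80 [ 611.7 -164.8   80. ] [[482. 230.]] [[357. 143.]]
```

View pics/crop1.png

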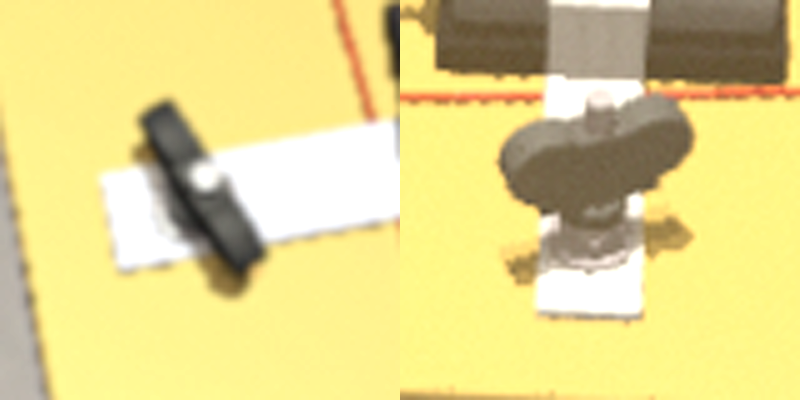

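The crop confirms it: a dark two-eared wing nut on a bright stud above a hex nut. In the top view its ears end at about (341.4,242) and (360,273). The stud tip is at (351,255.6) in the top view and (354.6,230) in the side view.

```bash
python3 - <<'E'
from h import *
t=cap('top'); s=cap('side')
print('tip',tri(t,(351,255.6),s,(354.6,230)))
for c,n,w in((t,'t',(220,300,310,390)),(s,'s',(210,290,315,395))):
    p=c['pixels'][w[0]:w[1],w[2]:w[3]]; h=cv2.cvtColor(p,cv2.COLOR_BGR2HSV)
    m=((h[...,2]<85)&(h[...,1]<110)).astype(np.uint8)
    k,l,st,ce=cv2.connectedComponentsWithStats(m)
    for i in range(1,k):
        if st[i,4]>40:
            q=np.argwhere(l==i)[:,::-1]+np.array([w[2],w[0]]); print(n,st[i],q.mean(0).round(1),cv2.minAreaRect(q.astype(np.float32)))
e1=onz(t,(341.4,242),58);e2=onz(t,(360,273),58)
print(e1,e2,np.linalg.norm(e1-e2),(e1+e2)/2,'blade',np.arctan2(*(e1-e2)[[1,0]]))
E
```

```text
tip (array([571.24360132,  20.11708337,  73.05448212]), np.float64(0.3983239505144139))
t [ 28  21  25  34 306] [349.2 258.5] ((348.0667724609375, 258.2565612792969), (36.63998794555664, 11.989745140075684), 56.97612762451172)
s [  8   0  21  13 142] [333.3 215.2] ((333.1097717285156, 215.51217651367188), (21.092424392700195, 11.153586387634277), 6.34019136428833)
s [ 49   0  28  13 206] [377.8 216.8] ((377.5, 216.0), (12.0, 27.0), 90.0)
s [ 20  24  38  22 422] [354.1 244.1] ((354.982421875, 245.98858642578125), (18.052867889404297, 37.854698181152344), 78.02386474609375)
[593.03689253  33.68823314  58.        ] [548.35656584   6.04790976  58.        ] 52.53873874401086 [570.69672918  19.86807145  58.        ] blade 0.5540011978837645
```

```bash
python3 -m jog '[{"delta_pos":[60,70,0],"angular":[0,0,0.1],"fingers":1},{"delta_pos":[115,135,0],"angular":[0,0,0.2],"fingers":1},{"delta_pos":[170,200,0],"angular":[0,0,0.3],"fingers":1},{"delta_pos":[230,270,0],"angular":[0,0,0.3],"fingers":1},{"delta_pos":[280,330,0],"angular":[0,0,0.3],"fingers":1},{"delta_pos":[340,400,0],"angular":[0,0,0.3],"fingers":1},{"delta_pos":[390,460,0],"angular":[0,0,0.3],"fingers":1},{"delta_pos":[430,510,0],"angular":[0,0,0.3],"fingers":1},{"delta_pos":[453,532,0],"angular":[0,0,0.3],"fingers":1},{"delta_pos":[453,532,0],"angular":[0,0,0.3],"fingers":1}]' 40
```

```text
time_s: 1.55
eef_pos: [524.5, -33.4, 248.4]
ee_rot: [0.0, 0.965, 0.261, 0.0]
force: [-0.3, -1.5, 0.6]
grip_width: 1.001
grip_force: 0.0
```

```bash
python3 -m jog '[{"delta_pos":[30,35,-30],"angular":[0,0,0.02],"fingers":1},{"delta_pos":[46,53,-70],"angular":[0,0,0.02],"fingers":1},{"delta_pos":[46,53,-98],"angular":[0,0,0.02],"fingers":1},{"delta_pos":[46,53,-98],"angular":[0,0,0.02],"fingers":1},{"delta_pos":[46,53,-98],"angular":[0,0,0.02],"fingers":1}]'
python3 - <<'E'
from h import *
s=ctrl.sense(); print(s['eef_pos'],s['ee_rot'],s['joints'])
w=cap('wrist');cv2.imwrite('pics/w1.png',w['pixels'])
print(proj(w,[[571.2,20.1,73],[571.2,20.1,64],[593,33.7,58],[548.4,6,58]]).round(), -w['R'].T@w['t'])
E
```

```text
time_s: 2.17
eef_pos: [569.9, 17.4, 151.7]
ee_rot: [0.0, 0.963, 0.27, 0.001]
force: [-0.6, -0.1, -0.4]
grip_width: 1.004
grip_force: 0.0
[569.8739707   17.39041406 151.72625206] [4.31026847e-04 9.62779561e-01 2.70285994e-01 9.01913072e-04] [-1.74922664e-01  4.98999483e-01  1.48880356e+00  6.12514302e-06
  1.15179038e+00  8.48490757e-01]
[[315. 256.]
 [315. 251.]
 [315. 209.]
 [316. 285.]] [638.04673412  59.25956673 277.18778072]
```

View pics/w1.png

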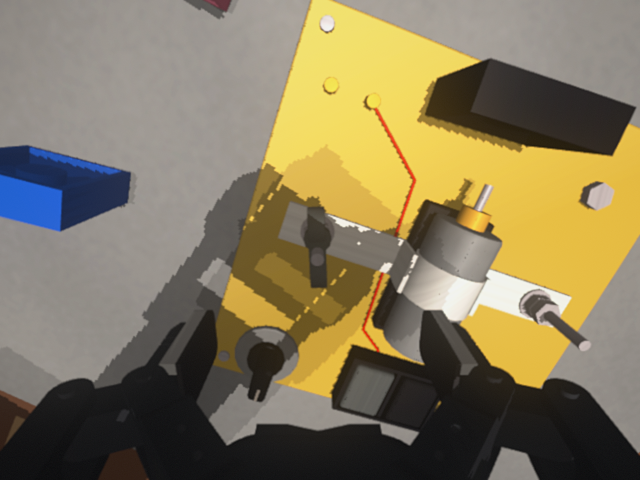

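The wrist view shows the blade nearly vertical from (316,209) to (319,286), with the stud tip at about (317,258). That is within 1 to 2 mm of the prediction, and the jaws are aligned across it. Descending.

```bash
python3 -m jog '[{"delta_pos":[1,1,-20],"angular":[0,0,0],"fingers":1},{"delta_pos":[1,1,-45],"angular":[0,0,0],"fingers":1},{"delta_pos":[1,1,-70],"angular":[0,0,0],"fingers":1},{"delta_pos":[1,1,-80],"angular":[0,0,0],"fingers":1},{"delta_pos":[1,1,-80],"angular":[0,0,0],"fingers":1},{"delta_pos":[1,1,-80],"angular":[0,0,0],"fingers":1}]'; python3 -c "
from h import *
w=cap('wrist');cv2.imwrite('pics/w2.png',w['pixels']);print(ctrl.sense()['eef_pos'],proj(w,[[571.2,20.1,73]]))"
```

```text
time_s: 2.98
eef_pos: [571.0, 18.6, 71.6]
ee_rot: [0.0, 0.963, 0.27, 0.001]
force: [-0.6, 0.2, 0.4]
grip_width: 1.0
grip_force: 0.0
[570.93094853  18.60918811  71.45166733] [[315.26035204 330.4602403 ]]
```

View pics/w2.png

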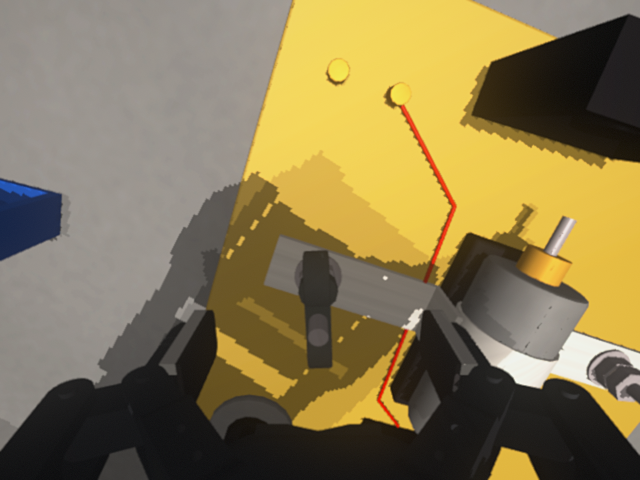

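The blade is centred between the jaws (stud tip at (318,332), jaws symmetric about column 319). I'll go down to z≈55 and close.

```bash
python3 -m jog '[{"delta_pos":[0,0,-10],"angular":[0,0,0],"fingers":1},{"delta_pos":[0,0,-16],"angular":[0,0,0],"fingers":1},{"delta_pos":[0,0,-16],"angular":[0,0,0],"fingers":0.5},{"delta_pos":[0,0,-16],"angular":[0,0,0],"fingers":0},{"delta_pos":[0,0,-16],"angular":[0,0,0],"fingers":0},{"delta_pos":[0,0,-16],"angular":[0,0,0],"fingers":0},{"delta_pos":[0,0,-16],"angular":[0,0,0],"fingers":0},{"delta_pos":[0,0,-16],"angular":[0,0,0],"fingers":0},{"delta_pos":[0,0,-16],"angular":[0,0,0],"fingers":0}]' 60; python3 -c "
from h import *
s=ctrl.sense();print(s['eef_pos'],s['wrist_torque'],s['joints'])"
```

```text
time_s: 4.15
eef_pos: [570.8, 18.5, 54.7]
ee_rot: [0.0, 0.963, 0.27, 0.001]
force: [0.8, -1.8, 6.0]
grip_width: 0.12
grip_force: 61.6
[570.7835279   18.53739132  54.73059359] [-0.22494318 -0.09650687 -0.09589139] [-1.72574834e-01  6.29267903e-01  1.56285654e+00 -1.20366658e-04
  9.48214634e-01  8.50589237e-01]
```

Gripped: an opening of about 10 to 11 mm matches the blade. Now turning clockwise (−z).

```bash
python3 -m jog '[{"delta_pos":[0,0,-0.2],"angular":[0,0,-0.1],"fingers":0},{"delta_pos":[0,0,-0.4],"angular":[0,0,-0.2],"fingers":0},{"delta_pos":[0,0,-0.6],"angular":[0,0,-0.3],"fingers":0},{"delta_pos":[0,0,-0.8],"angular":[0,0,-0.4],"fingers":0},{"delta_pos":[0,0,-0.9],"angular":[0,0,-0.5],"fingers":0},{"delta_pos":[0,0,-1.1],"angular":[0,0,-0.6],"fingers":0},{"delta_pos":[0,0,-1.1],"angular":[0,0,-0.6],"fingers":0},{"delta_pos":[0,0,-1.1],"angular":[0,0,-0.6],"fingers":0}]'; python3 -c "
from h import *
s=ctrl.sense();print(s['eef_pos'],s['wrist_torque'],s['joints'],s['force'])"
```

```text
time_s: 5.15
eef_pos: [570.6, 19.3, 53.6]
ee_rot: [-0.0, 1.0, -0.026, 0.0]
force: [0.0, 2.9, 5.6]
grip_width: 0.113
grip_force: 61.8
[570.59240133  19.29717607  53.58810069] [ 0.47480871 -0.08476819 -0.04224891] [-1.71774731e-01  6.30869141e-01  1.56368176e+00  1.26842722e-03
  9.46434281e-01  1.45065297e+00] [0.02530915 2.86586161 5.57553734]
```

```bash
for i in 1; do python3 -m jog '[{"delta_pos":[0,0,-0.2],"angular":[0,0,-0.08],"fingers":0},{"delta_pos":[0,0,-0.3],"angular":[0,0,-0.15],"fingers":0},{"delta_pos":[0,0,-0.3],"angular":[0,0,-0.15],"fingers":0}]'; done; python3 -c "
from h import *
s=ctrl.sense();print(s['wrist_torque'],s['joints'][5])"
python3 -m jog '[{"delta_pos":[0,0,-0.2],"angular":[0,0,-0.08],"fingers":0},{"delta_pos":[0,0,-0.3],"angular":[0,0,-0.15],"fingers":0},{"delta_pos":[0,0,-0.3],"angular":[0,0,-0.15],"fingers":0}]';python3 -c "
from h import *
s=ctrl.sense();print(s['wrist_torque'],s['joints'][5])"
```

```text
time_s: 5.52
eef_pos: [570.6, 19.5, 53.3]
ee_rot: [-0.001, 0.995, -0.101, 0.0]
force: [1.3, 4.0, 6.3]
grip_width: 0.116
grip_force: 61.8
[ 0.63654191 -0.15206296 -0.09111723] 1.6013354192364766
time_s: 5.9
eef_pos: [570.7, 19.7, 53.0]
ee_rot: [-0.001, 0.984, -0.176, 0.0]
force: [0.9, 4.2, 6.6]
grip_width: 0.121
grip_force: 61.7
[ 0.85000079 -0.19399682 -0.06549489] 1.7513513577374662
```

```bash
cat > s.py <<'E'
from h import *
s=ctrl.sense();print('TQ',s['wrist_torque'].round(3),s['joints'][5].round(4))
E
python3 -m jog '[{"delta_pos":[0,0,-0.1],"angular":[0,0,-0.07],"fingers":0},{"delta_pos":[0,0,-0.1],"angular":[0,0,-0.07],"fingers":0}]';python3 s.py
python3 -m jog '[{"delta_pos":[0,0,-0.1],"angular":[0,0,-0.07],"fingers":0},{"delta_pos":[0,0,-0.1],"angular":[0,0,-0.07],"fingers":0}]';python3 s.py
```

```text
time_s: 6.15
eef_pos: [570.7, 19.8, 52.9]
ee_rot: [-0.001, 0.978, -0.21, 0.0]
force: [2.1, 6.2, 6.2]
grip_width: 0.116
grip_force: 61.7
TQ [ 0.979 -0.206 -0.054] 1.8214
time_s: 6.4
eef_pos: [570.7, 19.9, 52.7]
ee_rot: [-0.001, 0.97, -0.244, 0.0]
force: [1.8, 7.4, 4.8]
grip_width: 0.113
grip_force: 61.5
TQ [ 1.013 -0.293 -0.069] 1.8913
```

```bash

python3 -m jog '[{"delta_pos":[0,0,-0.1],"angular":[0,0,-0.07],"fingers":0},{"delta_pos":[0,0,-0.1],"angular":[0,0,-0.07],"fingers":0}]';python3 s.py
python3 -m jog '[{"delta_pos":[0,0,-0.1],"angular":[0,0,-0.07],"fingers":0},{"delta_pos":[0,0,-0.1],"angular":[0,0,-0.07],"fingers":0}]';python3 s.py
python3 -c "
from h import *
w=cap('wrist');s=cap('side');cv2.imwrite('pics/w3.png',np.hstack([cv2.resize(w['pixels'][200:400,220:420],(400,400)),cv2.resize(s['pixels'][200:300,305:405],(400,400),interpolation=2)]))"
```

```text
time_s: 6.65
eef_pos: [570.8, 19.9, 52.6]
ee_rot: [-0.001, 0.961, -0.278, 0.0]
force: [1.4, 6.8, 4.5]
grip_width: 0.117
grip_force: 61.4
TQ [ 1.084 -0.407 -0.033] 1.9613
time_s: 6.9
eef_pos: [570.8, 20.0, 52.5]
ee_rot: [-0.001, 0.95, -0.311, 0.0]
force: [2.1, 6.8, 3.8]
grip_width: 0.115
grip_force: 61.3
TQ [ 1.202 -0.453  0.106] 2.031
```

View pics/w3.png

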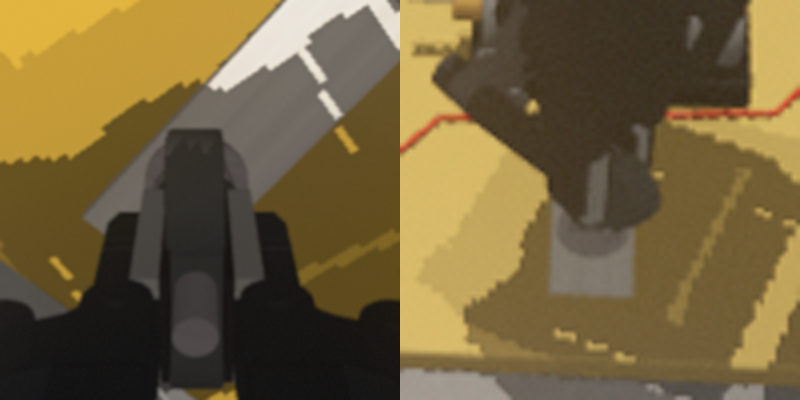

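The blade follows the jaws and the resisting torque has begun to rise, which means contact with the nylon. Continuing to the hard stop.

```bash

python3 -m jog '[{"delta_pos":[0,0,-0.1],"angular":[0,0,-0.05],"fingers":0},{"delta_pos":[0,0,-0.1],"angular":[0,0,-0.05],"fingers":0}]';python3 s.py
python3 -m jog '[{"delta_pos":[0,0,-0.1],"angular":[0,0,-0.05],"fingers":0},{"delta_pos":[0,0,-0.1],"angular":[0,0,-0.05],"fingers":0}]' 90;python3 s.py
```

```text
time_s: 7.25
eef_pos: [570.8, 20.0, 52.5]
ee_rot: [-0.001, 0.943, -0.334, 0.001]
force: [2.6, 6.4, 5.6]
grip_width: 0.12
grip_force: 68.8
TQ [ 1.204 -0.499  1.07 ] 2.0793
time_s: 7.5
eef_pos: [570.9, 20.0, 52.6]
ee_rot: [-0.001, 0.934, -0.356, 0.001]
force: [1.4, 6.7, 7.8]
grip_width: 0.11
grip_force: 105.9
TQ [ 1.281 -0.415  1.881] 2.1279
```

```bash

python3 -m jog '[{"delta_pos":[0,0,-0.1],"angular":[0,0,-0.05],"fingers":0},{"delta_pos":[0,0,-0.1],"angular":[0,0,-0.05],"fingers":0}]' 120;python3 s.py
python3 -m jog '[{"delta_pos":[0,0,-0.1],"angular":[0,0,-0.05],"fingers":0},{"delta_pos":[0,0,-0.1],"angular":[0,0,-0.05],"fingers":0}]';python3 s.py
python3 -c "
from h import *
w=cap('wrist');cv2.imwrite('pics/w4.png',cv2.resize(w['pixels'][200:400,220:420],(500,500)))"
```

```text
time_s: 7.75
eef_pos: [570.9, 20.1, 52.6]
ee_rot: [-0.0, 0.926, -0.378, 0.001]
force: [1.2, 7.4, 8.1]
grip_width: 0.106
grip_force: 138.7
TQ [ 1.261 -0.285  2.728] 2.1766
time_s: 8.0
eef_pos: [570.9, 20.0, 52.7]
ee_rot: [-0.0, 0.916, -0.401, 0.001]
force: [1.9, 7.0, 8.1]
grip_width: 0.109
grip_force: 160.0
TQ [ 1.307 -0.245  3.409] 2.2255
```

View pics/w4.png

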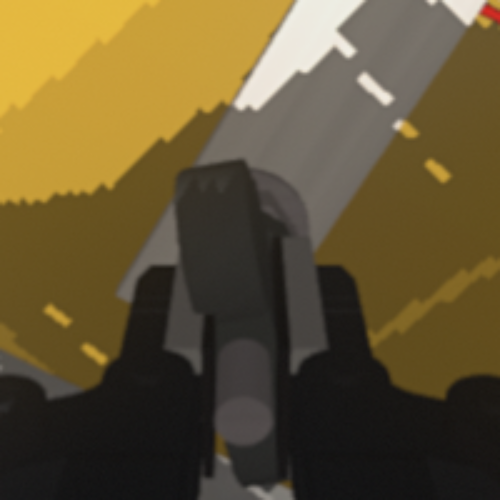

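The blade now lags the jaws: it is tilted in the pads while they turned on, and the torque has climbed to 3.4 N m. That is the hard stop. I'll release while still biased clockwise, lift clear and check.

```bash

python3 -m jog '[{"delta_pos":[0,0,0],"angular":[0,0,0],"fingers":1},{"delta_pos":[0,0,0],"angular":[0,0,0],"fingers":1},{"delta_pos":[0,0,0],"angular":[0,0,0],"fingers":1},{"delta_pos":[0,0,0],"angular":[0,0,0],"fingers":1},{"delta_pos":[0,0,0],"angular":[0,0,0],"fingers":1},{"delta_pos":[0,0,30],"angular":[0,0,0],"fingers":1},{"delta_pos":[0,0,80],"angular":[0,0,0],"fingers":1},{"delta_pos":[0,0,130],"angular":[0,0,0],"fingers":1},{"delta_pos":[0,0,180],"angular":[0,0,0],"fingers":1},{"delta_pos":[0,0,180],"angular":[0,0,0],"fingers":1}]' 40;
python3 -m jog '[{"delta_pos":[-50,-30,0],"angular":[0,0,0],"fingers":1},{"delta_pos":[-100,-60,0],"angular":[0,0,0],"fingers":1},{"delta_pos":[-150,-90,0],"angular":[0,0,0],"fingers":1},{"delta_pos":[-200,-120,0],"angular":[0,0,0],"fingers":1},{"delta_pos":[-200,-160,0],"angular":[0,0,0],"fingers":1},{"delta_pos":[-200,-210,0],"angular":[0,0,0],"fingers":1},{"delta_pos":[-200,-260,0],"angular":[0,0,0],"fingers":1},{"delta_pos":[-200,-300,0],"angular":[0,0,0],"fingers":1},{"delta_pos":[-200,-300,0],"angular":[0,0,0],"fingers":1}]'
python3 - <<'E'
from h import *
t=cap('top'); s=cap('side')
w=(220,300,310,390)
p=t['pixels'][w[0]:w[1],w[2]:w[3]]; h=cv2.cvtColor(p,cv2.COLOR_BGR2HSV)
m=((h[...,2]<85)&(h[...,1]<110)).astype(np.uint8)
k,l,st,ce=cv2.connectedComponentsWithStats(m); i=1+st[1:,4].argmax()
q=np.argwhere(l==i)[:,::-1]+np.array([w[2],w[0]]);b=cv2.boxPoints(cv2.minAreaRect(q.astype(np.float32)))
if np.linalg.norm(b[0]-b[1])<np.linalg.norm(b[1]-b[2]): b=np.roll(b,-1,0)
d=onz(t,b[0],56)-onz(t,b[1],56); print('blade now',np.arctan2(d[1],d[0])%np.pi-np.pi, np.linalg.norm(d))
a=cv2.resize(t['pixels'][130:300,300:470],(400,400),interpolation=2)
c=cv2.resize(s['pixels'][150:290,250:390],(400,400),interpolation=2)
cv2.imwrite('pics/end.png',np.clip(np.hstack([a,c])*1.5,0,255).astype(np.uint8))
E
```

```text
time_s: 9.3
eef_pos: [571.6, 18.5, 235.7]
ee_rot: [-0.001, 0.915, -0.404, 0.004]
force: [-0.1, -0.5, -0.0]
grip_width: 1.002
grip_force: 0.0
time_s: 10.42
eef_pos: [369.8, -282.9, 230.5]
ee_rot: [-0.0, 0.914, -0.406, -0.001]
force: [0.2, 1.2, 0.1]
grip_width: 0.998
grip_force: 0.0
blade now -0.5421035095158304 55.31468924137583
```

View pics/end.png

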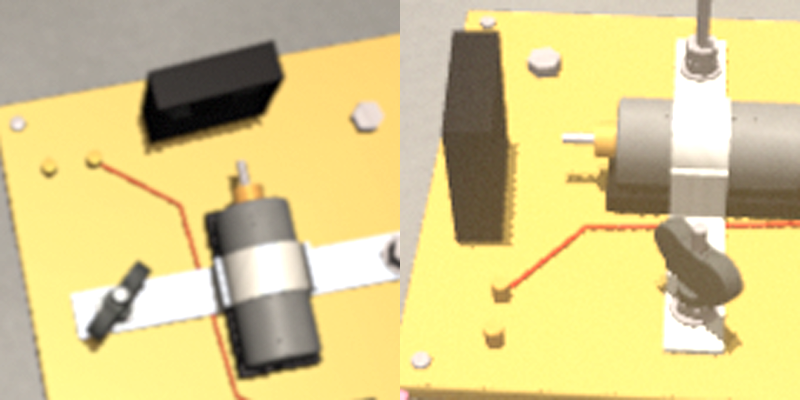

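The fan is standing and the nut is down, with its blade clearly turned. The hub and its shadow bias the colour mask, so I'll refine the blade angle numerically to rule out spring-back.

```bash
python3 - <<'E'
from h import *
old={'t':cv2.imread('pics/top0.png'),'s':cv2.imread('pics/side0.png')}
t=cap('top')
for nm,im in(('before',old['t']),('after',t['pixels'])):
    p=im[220:300,310:390]; h=cv2.cvtColor(p,cv2.COLOR_BGR2HSV)
    for th in(45,55,65,75):
        m=((h[...,2]<th)&(h[...,1]<110)).astype(np.uint8)
        k,l,st,ce=cv2.connectedComponentsWithStats(m); i=1+st[1:,4].argmax()
        q=(np.argwhere(l==i)[:,::-1]+np.array([310,220])).astype(np.float32)
        v=cv2.fitLine(q,cv2.DIST_HUBER,0,.01,.01).ravel()
        d=onz(t,v[2:]+10*v[:2],58)-onz(t,v[2:]-10*v[:2],58); a=np.arctan2(d[1],d[0]); 
        print(nm,th,len(q),round((a+np.pi/2)%np.pi-np.pi/2,3))
w=t['pixels'][230:280,325:375]
cv2.imwrite('pics/end2.png',np.clip(cv2.resize(w,(600,600),interpolation=2)*1.5,0,255).astype(np.uint8))
E
```

```text
before 45 71 0.616
before 55 123 0.602
before 65 206 0.567
before 75 283 0.574
after 45 15 0.062
after 55 58 -0.83
after 65 110 -0.775
after 75 236 -0.611
```

View pics/end2.png

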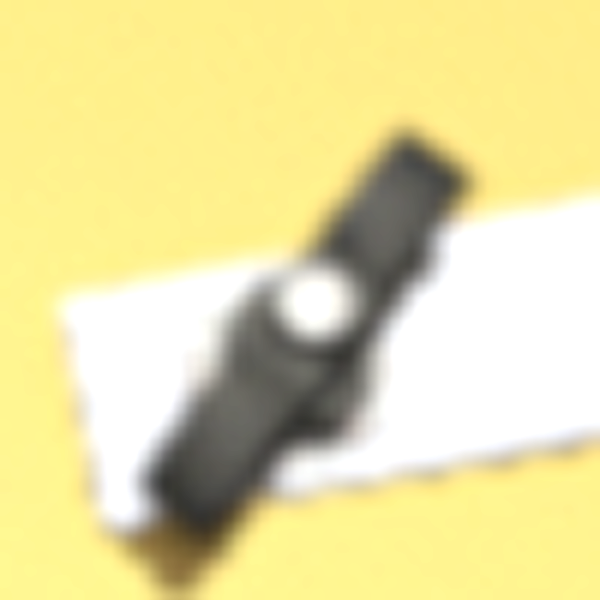

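The blade's angle is now about −0.62 rad, so it has turned about 1.18 ± 0.05 from 0.554. The jaws suggested about 1.21, so some spring-back cannot be ruled out. There is plenty of time, so I'll regrip it aligned and check that it is against the stop.

```bash

python3 -m jog '[{"delta_pos":[0,50,0],"angular":[0,0,0.1],"fingers":1},{"delta_pos":[0,100,0],"angular":[0,0,0.2],"fingers":1},{"delta_pos":[50,150,0],"angular":[0,0,0.2],"fingers":1},{"delta_pos":[100,200,0],"angular":[0,0,0.2],"fingers":1},{"delta_pos":[150,250,0],"angular":[0,0,0.2],"fingers":1},{"delta_pos":[180,280,0],"angular":[0,0,0.2],"fingers":1},{"delta_pos":[201,303,0],"angular":[0,0,0.2],"fingers":1},{"delta_pos":[201,303,-30],"angular":[0,0,0.2],"fingers":1},{"delta_pos":[201,303,-70],"angular":[0,0,0.2],"fingers":1},{"delta_pos":[201,303,-70],"angular":[0,0,0.2],"fingers":1}]';python3 s.py
```

```text
time_s: 11.82
eef_pos: [569.6, 23.0, 159.7]
ee_rot: [0.0, 0.951, -0.31, -0.003]
force: [0.4, 0.7, 0.3]
grip_width: 1.0
grip_force: 0.0
TQ [-0.008  0.018 -0.001] 2.0364
```

```bash

python3 -m jog '[{"delta_pos":[1,-3,-20],"angular":[0,0,0],"fingers":1},{"delta_pos":[1,-3,-50],"angular":[0,0,0],"fingers":1},{"delta_pos":[1,-3,-80],"angular":[0,0,0],"fingers":1},{"delta_pos":[1,-3,-85],"angular":[0,0,0],"fingers":1},{"delta_pos":[1,-3,-85],"angular":[0,0,0],"fingers":1}]';python3 s.py
```

```text
time_s: 12.45
eef_pos: [573.1, 18.8, 78.5]
ee_rot: [-0.0, 0.951, -0.311, 0.001]
force: [0.0, -0.3, -0.9]
grip_width: 1.002
grip_force: 0.0
TQ [ 0.026 -0.02   0.026] 2.0312
```

```bash

python3 -m jog '[{"delta_pos":[-2,1,-15],"angular":[0,0,0],"fingers":1},{"delta_pos":[-2,1,-24],"angular":[0,0,0],"fingers":1},{"delta_pos":[-2,1,-24],"angular":[0,0,0],"fingers":1},{"delta_pos":[-2,1,-24],"angular":[0,0,0],"fingers":0},{"delta_pos":[-2,1,-24],"angular":[0,0,0],"fingers":0},{"delta_pos":[-2,1,-24],"angular":[0,0,0],"fingers":0},{"delta_pos":[-2,1,-24],"angular":[0,0,0],"fingers":0},{"delta_pos":[-2,1,-24],"angular":[0,0,0],"fingers":0},{"delta_pos":[-2,1,-24],"angular":[0,0,0],"fingers":0}]' 90;python3 s.py
python3 -m jog '[{"delta_pos":[0,0,0],"angular":[0,0,-0.04],"fingers":0},{"delta_pos":[0,0,0],"angular":[0,0,-0.04],"fingers":0}]' ;python3 s.py
python3 -m jog '[{"delta_pos":[0,0,0],"angular":[0,0,-0.04],"fingers":0},{"delta_pos":[0,0,0],"angular":[0,0,-0.04],"fingers":0}]' ;python3 s.py
```

```text
time_s: 13.58
eef_pos: [570.7, 20.1, 53.1]
ee_rot: [-0.0, 0.95, -0.311, 0.0]
force: [2.4, 3.8, 2.5]
grip_width: 0.11
grip_force: 88.0
TQ [ 0.689 -0.27   0.257] 2.0322
time_s: 13.82
eef_pos: [570.7, 20.1, 53.1]
ee_rot: [-0.0, 0.944, -0.329, 0.001]
force: [1.4, 4.4, 3.5]
grip_width: 0.112
grip_force: 89.4
TQ [ 0.782 -0.271  1.053] 2.0712
time_s: 14.08
eef_pos: [570.7, 20.1, 53.2]
ee_rot: [0.0, 0.938, -0.347, 0.001]
force: [2.5, 3.9, 3.1]
grip_width: 0.113
grip_force: 97.9
TQ [ 0.842 -0.295  1.665] 2.1101
```

The torque rises at once from the same angle with the same slope, so the nut is rigidly locked at its stop. Releasing, still biased clockwise, and backing off.

```bash

python3 -m jog '[{"delta_pos":[0,0,0],"angular":[0,0,0],"fingers":1},{"delta_pos":[0,0,0],"angular":[0,0,0],"fingers":1},{"delta_pos":[0,0,0],"angular":[0,0,0],"fingers":1},{"delta_pos":[0,0,0],"angular":[0,0,0],"fingers":1},{"delta_pos":[0,0,0],"angular":[0,0,0],"fingers":1},{"delta_pos":[0,0,30],"angular":[0,0,0],"fingers":1},{"delta_pos":[0,0,80],"angular":[0,0,0],"fingers":1},{"delta_pos":[0,0,130],"angular":[0,0,0],"fingers":1},{"delta_pos":[0,0,150],"angular":[0,0,0],"fingers":1},{"delta_pos":[0,0,150],"angular":[0,0,0],"fingers":1}]' 40
python3 -c "
from h import *
print(ctrl.finish_job())"
```

```text
time_s: 15.32
eef_pos: [570.8, 19.6, 204.0]
ee_rot: [-0.0, 0.937, -0.349, 0.001]
force: [0.2, 0.0, -0.3]
grip_width: 0.999
grip_force: 0.0
the job is handed in; nothing more can be done
None
```

The wing nut is turned clockwise down to its hard stop and released, and a second grip met immediate resistance at the same angle; the black fan was still standing when last checked, just before that regrip, and the job was handed in at about 15 s.

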